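# Put four hand tools back into their pockets in the tool chest's foam

### The arm

A 7-joint arm with a two-finger parallel gripper is mounted at the origin on a cart in front of the work surface, level with it; the furniture and walls round the work are solid. World frame = base frame: x ahead of the robot, y to its left, z up, the work surface at z = 0. Lengths are in m, angles in rad, forces in N, time in s.
With the tool pointing down it reaches from about 0.4 to 0.85 m from the base axis. Payload 10.4 kg.
Tool frame: the origin (TCP) lies on the centre line of the jaws, within the pads' length; the fingertips stand 8 mm ahead of it and the grasp point (between the pads) lies 11 mm behind it (r.finger_overhang is the distance from the TCP to the fingertips, in m); z points along the fingers, y is the line along which they close (so a half turn about z gives the same grasp; the last joint's range is limited). The gripper opens to 87 mm and grips with 3 to 60 N. Pads are 19 mm wide; open, the fingers measure 117 mm over their backs; the gripper's body (75 mm by 190 mm) begins 51 mm behind the grasp point.
Start: joints at [1.218, 0.332, -0.065, 1.46, 0.022, 1.35, -0.088], TCP at [0.202, -0.591, 0.231] pointing down, gripper open.
Joint ranges: [-2.6, 2.6], [-0.5, 2.12], [-1.47, 1.34], [0.16, 2.42], [-1.27, 4.41], [0.06, 2.06], [-2.6, 2.6]. Speed limits (rad/s): [2.22, 2.22, 2.79, 2.79, 3.14, 3.14, 3.14].

### API

Orientations are given as a unit quaternion [x, y, z, w].
In Python, from bench import r, vision gives the robot as it stands.
- The arm moves only by the tool drive_tool, never from a script. Its argument "series" is a list of rows, each a list of 2 entries, a list of its own where there are three numbers: the shift along the world's x, y, z in cm, then the turn about the world's z in degrees. A call has exactly 10 rows; each row shifts and turns the commanded pose from where the row before left it; what a row does not reach is not made up. A row lasts 1/8 s, in which the tool goes at most 62.5 mm and 10.7 degrees, less where a joint would pass 70% of its speed; a pose out of reach is approached as far as the arm can. A call with a gripper value outside its range is refused whole. "hand" is the closure, from 0 (fully open) to 1 (shut), set as the call begins (left out, the last holds). The fingers move at their own pace and stop on an object; "newtons" is the grip in N (left out, the last holds). Time passes only in rows, so rows that do not move let the fingers close, or fill a call up. It gives the time, the measured TCP pose, the force, the opening and the grip force at its end, in the units of the state.
- r.read_state(): the state, without advancing time (a new reading comes with each control period).
- vision.camera(name): name is "scene" or "top" or "wrist"; returns a dict with "color" (384x512x3 uint8, red, green, blue), "intrinsics" (3x3 intrinsics, pixels), "k1" (the pictures are not rectified: a ray, as slopes to the right and down, at radius r is drawn at 1 + k1 r^2 times it, then the intrinsics apply), "R" (3x3) and "t" (3): a world point X has camera coordinates R X + t; the wrist camera has in their place "mount" (4x4, takes a point from camera to tool coordinates, whose origin is the TCP and whose axes are the flange's). Camera axes: x right, y down, z forward; pixel columns grow to the right and rows downward; lengths in m; the calibration is good to about 2 mm. A picture is of the moment at which its call begins: read the wrist's pose just before it. There is no depth.
- r.close_job(): hands the job in; it is judged then, once.
The state is a dict: "time": time; "joint_positions": joint angles; "joint_vel": joint speeds; "joint_torque": joint torques, N m; "ee_pos": TCP position; "eef_rot": TCP orientation; "ft_force": force on the tool from outside, world axes, zero at the start; "torque": the same for the moment, N m; "width": finger opening in m; "grip_force": force on a finger pad.
Only numpy, scipy, OpenCV 4.12 (cv2) and the standard library are available. Lean on these libraries where they do the work, as an engineer would, in place of code of your own. Each camera call takes 0.05 s, during which the arm holds its last target. There are 200 camera calls.

### The job

Put the four loose hand tools back into the foam in the top of the tool chest: the ratchet, the longer wrench, the shorter wrench and the screwdriver each go into the pocket that was cut for it. Each tool must lie flat on the floor of its own pocket, and all four must be left there, let go and at rest.

Things in the scene. Friction and masses are not known exactly. Their poses are not given: they have to be found in the camera images.
- ratchet: Loose steel ratchet handle, 215 mm, flat on a plywood board (top 33 mm above the bench) along its y axis. Origin: mid-length, at the underside. Round head (35 mm wide, 29 high) at y = -90 mm; black rubber grip (21 mm across, its top 20 mm up) from y = +8 to +107; steel shank between, 12 mm wide, 4 to 14 mm above the underside. 0.26 kg, balances at y = +4; hold it at y = +10 to +25.
- long_wrench: The longer of two loose steel combination wrenches: 187 mm, flat along its y axis, open end (+y) 41 mm and ring end (-y) 38 mm wide, 10 mm high. Origin: mid-length, at the underside. Shank 10 mm wide, 2 to 6 mm above the underside, from y = -55 to +57 mm. 0.12 kg, balances at the middle.
- short_wrench: The shorter loose combination wrench: 147 mm, flat along its y axis, open end (+y) 33 mm and ring end (-y) 30 mm wide, 10 mm high. Origin: mid-length, at the underside. Shank 8 mm wide, 2 to 6 mm above the underside, from y = -44 to +45 mm. 0.12 kg, balances at the middle.
- screwdriver: Loose screwdriver, 192 mm, lying along its y axis. Origin: mid-length, at the underside of the handle as it lies at the start. Amber handle 29 mm thick from y = -4 to +96 mm, steel blade 6 mm thick from there to y = -96. 0.09 kg, balances at y = +42; hold it by the handle, y = +25 to +45. It may roll a little.
- screwdriver_mid (a point): Point of the screwdriver on its centre line, at mid-length: 14.5 mm above the screwdriver's origin, same axes. Unlike the origin it stays put when the screwdriver rolls about its axis, so it is what counts for its place.
- chest: Fixed red tool chest, 390 x 257 x 141 mm. Origin: centre of its underside; +y: its drawer side. In its open top lie four fixed foam modules, each 80 mm wide (x), 245 long (y), side by side at 82 mm pitch, order varies. Pocket floors (blue) 125 mm, foam top (black) 139, rim 141 mm above the bench. A trough at floor level, y = -20 to +44, crosses all the foam: room for fingers to go down and open.
- pocket_ratchet (a point): Where the ratchet's origin belongs, with the same axes: point on the floor of the ratchet's pocket (49 mm wide end for the head at -y, 28 mm slot for the shank, 34 mm slot for the grip at +y; 229 mm over all; goes in one way round only). Pocket 14 mm deep. The finger trough lies at y = -22 to +42 mm of this frame.
- pocket_long_wrench (a point): Where the longer wrench's origin belongs, same axes (either way round is right): middle of the longer of the two pockets that have two wide ends, on its floor. 202 mm over all, ends 54 mm wide, waist 30 mm wide, 14 mm deep. The finger trough lies at y = -32 to +32 mm of this frame.
- pocket_short_wrench (a point): Where the shorter wrench's origin belongs, same axes (either way round is right): middle of the shorter of the two pockets that have two wide ends, on its floor. 164 mm over all, ends 45 mm wide, waist 28 mm wide, 14 mm deep. The finger trough lies at y = -32 to +32 mm of this frame.
- pocket_screwdriver (a point): Point on the floor of the screwdriver's pocket; screwdriver_mid belongs 14.5 mm above it, with the same y axis (24 mm wide slot for the blade at -y, 42 mm wide slot for the handle at +y; 208 mm over all; goes in one way round only). Pocket 14 mm deep. The finger trough lies at y = -7 to +57 mm of this frame.

How it is judged:
By the outcome, as a careful person would: the job done as asked, in the order asked, and still so for the second after the job is handed in, with the robot touching nothing.
It also fails if it takes over 128 s, if anything falls off the work surface, if the arm or the gripper's body presses on something with over 40 N, if the wrist force passes 120 N, or if a joint passes its speed limit or range.

## Working session

There is one attempt and no reset: what is moved stays moved. The work goes in short steps, Python scripts to look and compute and a tool call to move; the robot and the scene stay as the last step left them, time stands still between calls to the robot, and variables do not carry over. Pictures are saved under pics/ and viewed, at most 14 in all, crops included, and the job is handed in when it is done.

Besides the shell and the picture viewer there is one more tool, called by a JSON object that holds its "api" and its "payload". drive_tool: Moves the arm, as the interface text tells. Its arguments: {"type":"object","properties":{"series":{"type":"array"},"hand":{"type":"number"},"newtons":{"type":"number"}},"required":["series"]}

```bash
ls; mkdir -p pics; python3 - <<'E'
from bench import r, vision
import cv2,pickle
s=r.read_state(); print(s)
d={}
for n in ("scene","top","wrist"):
    c=vision.camera(n); d[n]=c
    print(n,c["intrinsics"],c["k1"],c.get("R"),c.get("t"),c.get("mount"))
    cv2.imwrite(f"pics/{n}0.png",c["color"][:,:,::-1])
d['s']=s
pickle.dump(d,open("d0.pkl","wb"))
im=cv2.imread("pics/top0.png"); cv2.imwrite("pics/top0b.png",cv2.resize(im,(800,600),interpolation=cv2.INTER_CUBIC))
E
```

```text
pics
{'time': 0.0, 'joint_positions': array([ 1.21840299,  0.3328708 , -0.06470314,  1.46094494,  0.02158451,
        1.34989417, -0.08851578]), 'joint_vel': array([-0.00068699,  0.00033742,  0.00130647,  0.00126456, -0.00088753,
       -0.00029837, -0.0023734 ]), 'joint_torque': array([ 1.66335772e-04, -6.23242593e+01,  2.49880267e-02, -3.89897132e+01,
       -6.12506946e-02,  3.97947198e-02,  1.66585755e-04]), 'ee_pos': array([ 0.20228404, -0.59096092,  0.22975288]), 'eef_rot': array([ 9.86434675e-01,  1.64152755e-01, -1.41333694e-04, -6.97038036e-04]), 'ft_force': array([ 0.11270908, -0.10945536,  0.41270053]), 'torque': array([-0.01747725,  0.00721095,  0.04500941]), 'grip_force': 0.0, 'width': 0.08710096706385465}
scene [[421.26590167   0.         255.83172496]
 [  0.         421.26590167 203.76238099]
 [  0.           0.           1.        ]] -0.14036976472418453 [[ 9.99589341e-01 -2.86457673e-02  7.54776560e-04]
 [-1.74668889e-02 -6.29962064e-01 -7.76429459e-01]
 [ 2.27168982e-02  7.76097428e-01 -6.30203717e-01]] [-0.53393676  0.04774108  1.09414649] None
top [[431.75475629   0.         255.64592132]
 [  0.         431.75475629 188.11334843]
 [  0.           0.           1.        ]] -0.13113545932371198 [[-0.00145983 -0.99998539 -0.00520493]
 [-0.97885573  0.00249359 -0.20453666]
 [ 0.20454665  0.00479628 -0.97884507]] [-0.03438699  0.54024949  0.96941314] None
wrist [[271.80929668   0.         249.84096184]
 [  0.         271.80929668 188.734751  ]
 [  0.           0.           1.        ]] 0.00949447711484288 None None [[-2.02481427e-04 -9.59779957e-01 -2.80753262e-01  7.58675135e-02]
 [ 9.99999954e-01 -1.30694240e-04 -2.74417847e-04  2.48729680e-04]
 [ 2.26687915e-04 -2.80753304e-01  9.59779939e-01 -1.54445067e-01]
 [ 0.00000000e+00  0.00000000e+00  0.00000000e+00  1.00000000e+00]]
```

View pics/top0b.png

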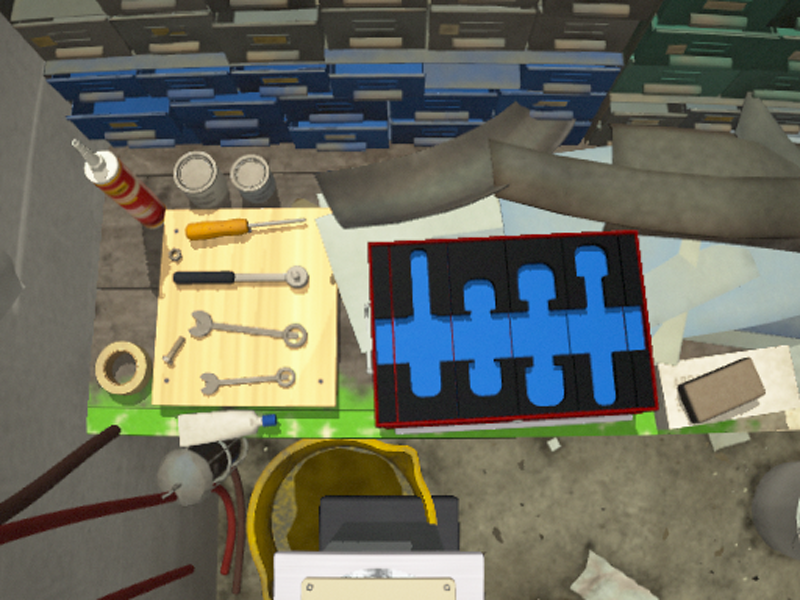

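View pics/scene0.png

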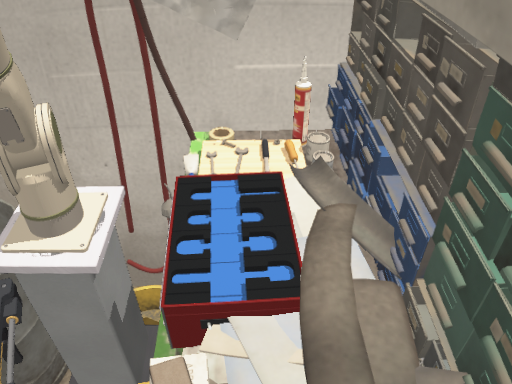

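```bash
cat > h.py <<'E'
import numpy as np, cv2
def proj(c,X):
    X=np.atleast_2d(X); p=X@np.array(c["R"]).T+np.array(c["t"]); s=p[:,:2]/p[:,2:]
    s=s*(1+c["k1"]*(s**2).sum(1,keepdims=True)); K=c["intrinsics"]
    return s*[K[0,0],K[1,1]]+[K[0,2],K[1,2]]
def wristpose(c,s):
    from scipy.spatial.transform import Rotation as Ro
    T=np.eye(4); T[:3,:3]=Ro.from_quat(s["eef_rot"]).as_matrix(); T[:3,3]=s["ee_pos"]
    M=np.linalg.inv(T@np.array(c["mount"])); c["R"],c["t"]=M[:3,:3],M[:3,3]; return c
def ortho(c,z,x0,x1,y0,y1,m=0.001):
    # rows: x from x1 down to x0, cols: y from y1 down to y0
    xs=np.arange(x1,x0,-m); ys=np.arange(y1,y0,-m)
    X,Y=np.meshgrid(xs,ys,indexing="ij")
    uv=proj(c,np.stack([X.ravel(),Y.ravel(),np.full(X.size,z)],1)).astype(np.float32).reshape(X.shape+(2,))
    return cv2.remap(c["color"],uv[...,0],uv[...,1],cv2.INTER_CUBIC)[:,:,::-1].copy()
E
python3 - <<'E'
from h import *; import pickle
d=pickle.load(open("d0.pkl","rb")); c=d["top"]
X=(.2,.8,-.35,.45)
o=ortho(c,.141,*X); hsv=cv2.cvtColor(o,cv2.COLOR_BGR2HSV)
red=((hsv[...,0]<6)|(hsv[...,0]>174))&(hsv[...,1]>170)&(hsv[...,2]>50)
red=red.astype(np.uint8); red[:,:330]=0
n,l,st,_=cv2.connectedComponentsWithStats(red); k=1+st[1:,4].argmax()
rr=cv2.minAreaRect(np.argwhere(l==k)[:,::-1].astype(np.float32)); print("chest rect",rr, "ctr xy",X[1]-rr[0][1]/1e3,X[3]-rr[0][0]/1e3)
cv2.imwrite("pics/orthoA.png",o)
o2=ortho(c,.038,.35,.75,.1,.5,.0005)   # board
o2=cv2.resize(o2,(600,600))
cv2.imwrite("pics/orthoB.png",o2)
E
```

```text
chest rect ((626.0001220703125, 323.05780029296875), (259.9721374511719, 359.9814147949219), 87.02198028564453) ctr xy 0.4769421997070313 -0.17600012207031251
```

View pics/orthoA.png

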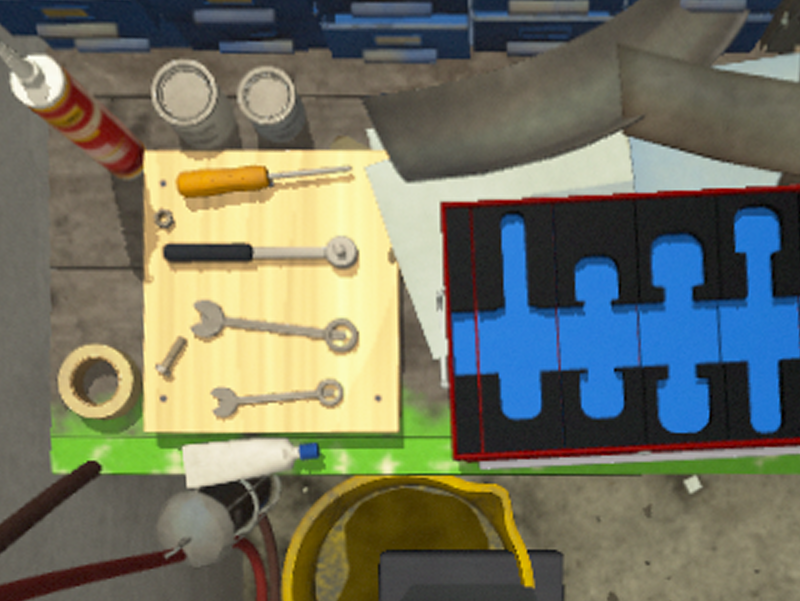

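View pics/orthoB.png

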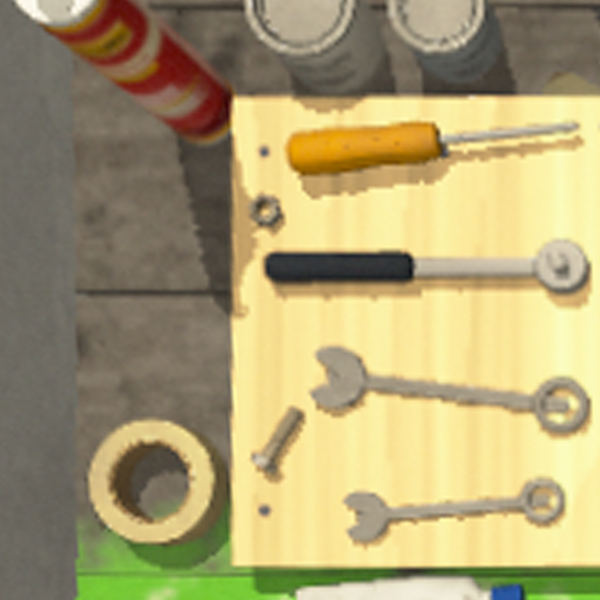

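Top view: the board is at upper left, with the screwdriver handle at ortho (225,180), the ratchet grip at (205,252), the long wrench at (275,325) and the short wrench at (277,398). The chest is on the right, and its pockets from left to right are screwdriver, short wrench, long wrench, ratchet. The drawer side faces the robot. I'm moving towards the scene now.

{"api": "drive_tool", "payload": {"series": [[[2.5,4.5,2.8],7],[[2.5,4.5,2.8],7],[[2.5,4.5,2.8],7],[[2.5,4.5,2.8],7],[[2.5,4.5,2.8],7],[[2.5,4.5,2.8],7],[[3,5,0],7],[[3,5,0],7],[[3,5,0],7],[[3,5,0],8]], "hand": 0, "newtons": 30}}

```text
time: 1.4
ee_pos: [0.4729, -0.1196, 0.3986]
eef_rot: [0.706, 0.708, -0.0, 0.0]
ft_force: [1.6, -0.8, 0.8]
width: 0.087
grip_force: 0.0
```

```bash
python3 - <<'E'
from bench import r, vision
from h import *; import pickle
s=r.read_state(); c=vision.camera("wrist"); pickle.dump((c,s),open("w1.pkl","wb"))
d=pickle.load(open("d0.pkl","rb")); t=d["top"]
X=(.25,.7,-.45,.1)
o=ortho(t,.141,*X); hsv=cv2.cvtColor(o,cv2.COLOR_BGR2HSV)
red=(((hsv[...,0]<6)|(hsv[...,0]>174))&(hsv[...,1]>170)&(hsv[...,2]>50)).astype(np.uint8)
red=cv2.morphologyEx(red,cv2.MORPH_CLOSE,np.ones((5,5)))
n,l,st,_=cv2.connectedComponentsWithStats(red); k=1+st[1:,4].argmax()
rr=cv2.minAreaRect(np.argwhere(l==k)[:,::-1].astype(np.float32)); cx,cy=X[1]-rr[0][1]/1e3,X[3]-rr[0][0]/1e3
b=cv2.boxPoints(rr); print(rr,cx,cy); print(np.c_[X[1]-b[:,1]/1e3,X[3]-b[:,0]/1e3])
wristpose(c,s); cv2.imwrite("pics/w1o.png",np.vstack([o,ortho(c,.141,*X)])[::1, ::1][:, :])
a=cv2.resize(np.hstack([o,ortho(c,.141,*X)]),(800,None) if 0 else (800,327)); cv2.imwrite("pics/cmp1.png",a)
E
```

```text
((290.7977294921875, 221.9950714111328), (260.6677551269531, 389.5439453125), 87.10873413085938) 0.4780049285888671 -0.1907977294921875
[[ 0.59834844  0.01030046]
 [ 0.6179973  -0.37874764]
 [ 0.35766137 -0.39189592]
 [ 0.3380125  -0.00284781]]
```

View pics/cmp1.png

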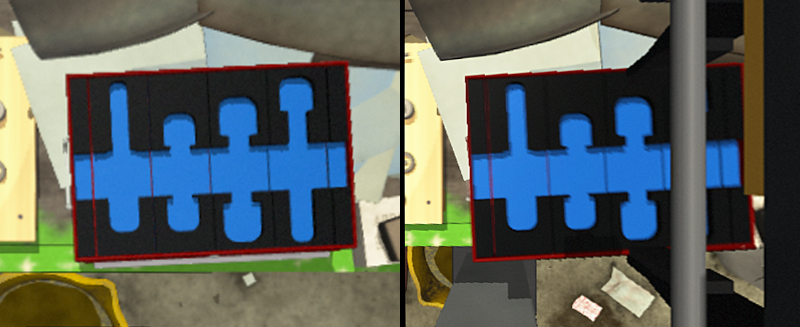

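The chest is at about (0.478, -0.191), yawed +92.9°, and both cameras agree to within about 2 mm. Next I'll go over the board for a closer look.

{"api": "drive_tool", "payload": {"series": [[[0,5.5,0],0],[[0,5.5,0],0],[[1,5.5,-1.5],0],[[1,5.5,-2.5],0],[[1,5,-2.5],0],[[1,4,-3],0],[[1.5,4,-3],0],[[0,1,-2],0],[[0,0,0],0],[[0,0,0],0]]}}

```text
time: 2.7
ee_pos: [0.528, 0.2374, 0.2547]
eef_rot: [0.708, 0.706, 0.0, 0.001]
ft_force: [-0.0, -0.0, 0.9]
width: 0.087
grip_force: 0.0
```

```bash
python3 - <<'E'
from bench import r, vision
from h import *; import pickle
s=r.read_state(); c=vision.camera("wrist"); pickle.dump((c,s),open("w2.pkl","wb")); wristpose(c,s); print(s["ee_pos"])
t=pickle.load(open("d0.pkl","rb"))["top"]
b=ortho(c,.038,.35,.75,.08,.36,.0005); b=cv2.resize(b,(400,571))
X=(.3,.67,-.42,.05); o=ortho(t,.139,*X,.0005)
cx,cy,a=.478,-.191,np.radians(92.9); ux=np.array([np.cos(a),np.sin(a)]); uy=np.array([-np.sin(a),np.cos(a)])
W=lambda x,y,z:(*(np.array([cx,cy])+x*ux+y*uy),z)
P={'sd':(123,-13),'sw':(41,12),'lw':(-41,12),'ra':(-123,2)}
half={'sd':(-104,104,12,21),'sw':(-82,82,22.5,22.5),'lw':(-101,101,27,27),'ra':(-114.5,114.5,24.5,17)}
for n,(px,py) in P.items():
    print(n,np.round(W(px/1e3,py/1e3,0)[:2],4))
    y0,y1,w0,w1=half[n]
    for (xa,ya) in [(px-w0,py+y0),(px+w0,py+y0),(px-w1,py+y1),(px+w1,py+y1),(px,py)]:
        p=W(xa/1e3,ya/1e3,0); cv2.drawMarker(o,(int((X[3]-p[1])/.0005),int((X[1]-p[0])/.0005)),(0,255,255),0,16,1)
for y in (-20,44):
    q=[(int((X[3]-W(x,y/1e3,0)[1])/.0005),int((X[1]-W(x,y/1e3,0)[0])/.0005)) for x in (-.18,.18)]
    cv2.line(o,*q,(0,255,0),1)
cv2.imwrite("pics/ov.png",cv2.resize(o,None,fx=.8,fy=.8,interpolation=cv2.INTER_AREA)); cv2.imwrite("pics/b2.png",b)
E
```

```text
[0.52801406 0.2374259  0.25472866]
sd [ 0.4848 -0.0675]
sw [ 0.4639 -0.1507]
lw [ 0.4681 -0.2326]
ra [ 0.4822 -0.3139]
```

View pics/ov.png

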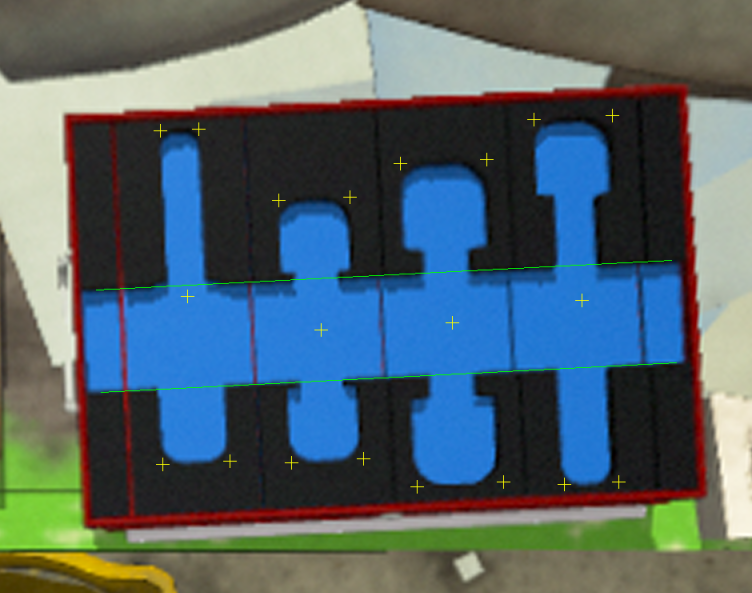

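View pics/b2.png

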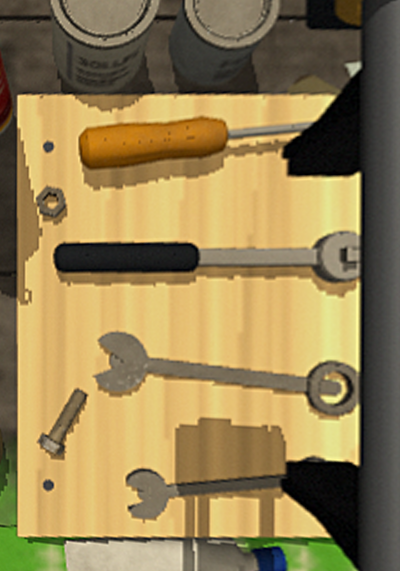

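Chest overlay: the markers and trough lines match the cut-outs to within about 2 mm. I'm using yaw 92.6° and shifting the pockets +1 mm in y. Board crop: the ratchet grip runs from column 54 to 199 at row 257, so its origin is near (0.570, 0.2145). Now I'll grasp the ratchet.

{"api": "drive_tool", "payload": {"series": [[[2,-0.3,0],0],[[2.2,-0.3,-2],0],[[0,0,-4],0],[[0,0,-5],0],[[0,0,-4],0],[[0,0,-2.5],0],[[0,0,-1],0],[[0,0,0],0],[[0,0,0],0],[[0,0,0],0]], "hand": 0.4}}

```text
time: 4.0
ee_pos: [0.57, 0.2329, 0.0697]
eef_rot: [0.708, 0.706, 0.001, 0.0]
ft_force: [0.3, -0.6, -0.5]
width: 0.0524
grip_force: 0.0
```

{"api": "drive_tool", "payload": {"series": [[[0,0,-1.5],0],[[0,0,-1.0],0],[[0,0,0],0],[[0,0,0],0],[[0,0,0],0],[[0,0,0],0],[[0,0,0],0],[[0,0,0],0],[[0,0,0],0],[[0,0,0],0]]}}

```text
time: 5.25
ee_pos: [0.5694, 0.2326, 0.0436]
eef_rot: [0.708, 0.706, 0.0, 0.0]
ft_force: [0.5, 0.0, 0.2]
width: 0.0522
grip_force: 0.0
```

{"api": "drive_tool", "payload": {"series": [[[0,0,0],0],[[0,0,0],0],[[0,0,0],0],[[0,0,0],0],[[0,0,0],0],[[0,0,0],0],[[0,0,0],0],[[0,0,0],0],[[0,0,0.5],0],[[0,0,1],0]], "hand": 1, "newtons": 40}}

```text
time: 6.5
ee_pos: [0.5688, 0.2324, 0.0585]
eef_rot: [0.708, 0.706, -0.001, -0.0]
ft_force: [-0.3, 0.4, -2.7]
width: 0.0202
grip_force: 40.0
```

{"api": "drive_tool", "payload": {"series": [[[0,0,6],0],[[0,0,6],0],[[0,0,6],0],[[-1.1,-5.5,0],9.5],[[-1.1,-5.5,0],9.5],[[-1.1,-5.5,0],9.5],[[-1.1,-5.5,0],9.5],[[-1.1,-5.5,0],9.5],[[-1.1,-5.5,0],9.5],[[-1.1,-5.5,0],9.5]]}}

```text
time: 7.75
ee_pos: [0.4939, -0.1451, 0.2394]
eef_rot: [0.214, 0.977, -0.0, 0.0]
ft_force: [1.1, -0.8, -2.5]
width: 0.0197
grip_force: 40.0
```

{"api": "drive_tool", "payload": {"series": [[[-1,-5.4,0],9],[[-1,-5.4,0],9],[[-0.8,-5.3,0],8.5],[[0,0,-2],0],[[0,0,-3],0],[[0,0,0],0],[[0,0,0],0],[[0,0,0],0],[[0,0,0],0],[[0,0,0],0]]}}

```text
time: 9.0
ee_pos: [0.4667, -0.3048, 0.189]
eef_rot: [-0.012, 1.0, -0.0, 0.0]
ft_force: [-0.5, -0.2, -2.7]
width: 0.02
grip_force: 40.0
```

```bash
python3 - <<'E'
from bench import r, vision
from h import *; import pickle
s=r.read_state(); print(s["ee_pos"],s["eef_rot"],s["width"])
c=vision.camera("wrist"); wristpose(c,s); t=vision.camera("top")
X=(.3,.67,-.42,.05)
cv2.imwrite("pics/p1.png",cv2.resize(np.hstack([ortho(t,.19,*X),ortho(c,.19,*X)]),(800,315)))
E
```

```text
[ 0.46672972 -0.30480975  0.18900392] [-1.21568467e-02  9.99926088e-01 -1.15311698e-04  1.27998101e-04] 0.02000082196067397
```

View pics/p1.png

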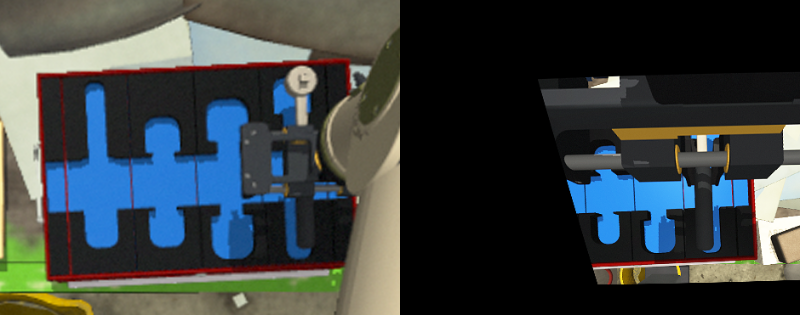

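Top view: the ratchet head is at (301,80), which is in line with its pocket. What remains is about 9 mm in -y, 3 mm in -x and 1.5° of turn.

{"api": "drive_tool", "payload": {"series": [[[-0.3,-0.9,0],1.5],[[0,0,0],0],[[0,0,-2],0],[[0,0,-1.5],0],[[0,0,0],0],[[0,0,0],0],[[0,0,0],0],[[0,0,0],0],[[0,0,0],0],[[0,0,0],0]]}}

```text
time: 10.35
ee_pos: [0.4636, -0.3138, 0.1537]
eef_rot: [-0.025, 1.0, 0.0, 0.0]
ft_force: [0.7, 0.3, -2.9]
width: 0.02
grip_force: 40.0
```

{"api": "drive_tool", "payload": {"series": [[[0,0,-0.5],0],[[0,0,-0.5],0],[[0,0,-0.4],0],[[0,0,-0.3],0],[[0,0,0],0],[[0,0,0],0],[[0,0,0],0],[[0,0,0],0],[[0,0,0],0],[[0,0,0],0]]}}

```text
time: 11.6
ee_pos: [0.4636, -0.3138, 0.1367]
eef_rot: [-0.025, 1.0, 0.0, -0.0]
ft_force: [0.6, 0.0, -2.2]
width: 0.0198
grip_force: 40.0
```

{"api": "drive_tool", "payload": {"series": [[[0,0,-0.1],0],[[0,0,0],0],[[0,0,0],0],[[0,0,0],0],[[0,0,0],0],[[0,0,0],0],[[0,0,0],0],[[0,0,0],0],[[0,0,0],0],[[0,0,0],0]]}}

```text
time: 12.85
ee_pos: [0.4636, -0.3138, 0.1356]
eef_rot: [-0.025, 1.0, 0.0, -0.0]
ft_force: [0.1, 0.1, -2.7]
width: 0.0199
grip_force: 40.0
```

{"api": "drive_tool", "payload": {"series": [[[0,0,0],0],[[0,0,0],0],[[0,0,0],0],[[0,0,0],0],[[0,0,0],0],[[0,0,1],0],[[0,0,3],0],[[0,0,5],0],[[0,0,5],0],[[0,0,0],0]], "hand": 0.4}}

```text
time: 14.1
ee_pos: [0.4654, -0.3142, 0.2802]
eef_rot: [-0.025, 1.0, -0.002, 0.003]
ft_force: [0.5, -0.5, -0.7]
width: 0.0521
grip_force: 0.0
```

The ratchet has been released. Next is the long wrench, which I estimate at mid (0.488, 0.201) with its axis at 83.5°.

{"api": "drive_tool", "payload": {"series": [[[0.2,5.2,0],-9.9],[[0.2,5.2,0],-9.9],[[0.2,5.2,0],-9.9],[[0.2,5.2,0],-9.9],[[0.2,5.2,0],-9.9],[[0.2,5.2,0],-9.9],[[0.2,5.2,0],-9.9],[[0.2,5.2,0],-9.9],[[0.2,5.2,0],-9.9],[[0.2,5,0],-9.9]]}}

```text
time: 15.35
ee_pos: [0.4835, 0.1808, 0.2754]
eef_rot: [0.718, 0.696, -0.0, 0.0]
ft_force: [0.6, -0.8, -0.2]
width: 0.0521
grip_force: 0.0
```

{"api": "drive_tool", "payload": {"series": [[[0,0,-3],0],[[0,0,-4],0],[[0,0,-2],0],[[0,0,-1],0],[[0,0,0],0],[[0,0,0],0],[[0,0,0],0],[[0,0,0],0],[[0,0,0],0],[[0,0,0],0]]}}

```text
time: 16.6
ee_pos: [0.4837, 0.1797, 0.1757]
eef_rot: [0.716, 0.698, -0.0, -0.0]
ft_force: [-0.4, 1.0, 0.4]
width: 0.0522
grip_force: 0.0
```

```bash
python3 - <<'E'
from bench import r, vision
from h import *; import pickle
t=vision.camera("top")
s=r.read_state(); c=vision.camera("wrist"); pickle.dump((c,s,t),open("w3.pkl","wb")); wristpose(c,s); print(s["ee_pos"],s["eef_rot"])
a=ortho(c,.038,.38,.68,.08,.36,.0007); b=ortho(t,.139,.3,.67,-.42,.05,.001)
h=600; f=lambda i,w:cv2.resize(i,(w,round(i.shape[0]*w/i.shape[1])))
a=f(a,400);b=f(b,400); H=max(a.shape[0],b.shape[0]); P=lambda i:cv2.copyMakeBorder(i,0,H-i.shape[0],0,0,0)
cv2.imwrite("pics/p2.png",np.hstack([P(a),P(b)]))
E
```

```text
[0.48374073 0.179728   0.17573023] [ 7.15885809e-01  6.98217371e-01 -9.94625773e-05 -2.30932480e-05]
```

View pics/p2.png

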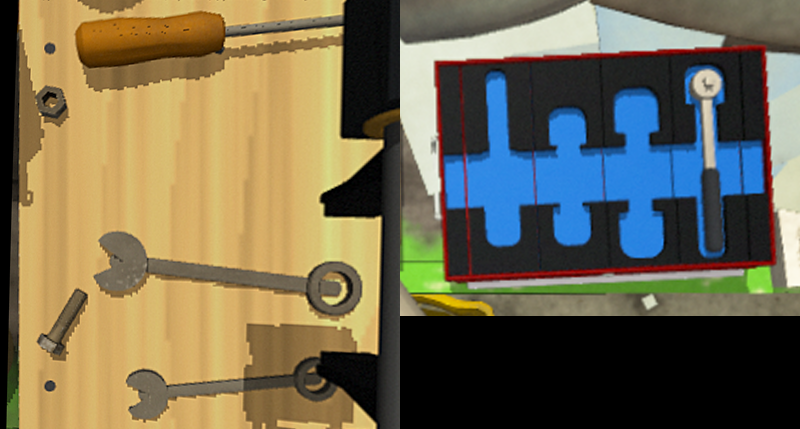

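The ratchet lies inside its pocket, with its head at (706,85) in the right panel. The long wrench's mid is confirmed at (0.488, 0.2007), with its axis at about 83°. I'll correct and descend.

{"api": "drive_tool", "payload": {"series": [[[0.4,2.1,0],-5.5],[[0,0,-3],0],[[0,0,-4],0],[[0,0,-3],0],[[0,0,-2],0],[[0,0,0],0],[[0,0,0],0],[[0,0,0],0],[[0,0,0],0],[[0,0,0],0]]}}

```text
time: 17.95
ee_pos: [0.4879, 0.2007, 0.056]
eef_rot: [0.749, 0.663, 0.0, 0.0]
ft_force: [-0.2, -0.4, 0.1]
width: 0.052
grip_force: 0.0
```

{"api": "drive_tool", "payload": {"series": [[[0,0,-0.7],0],[[0,0,-0.4],0],[[0,0,-0.25],0],[[0,0,0],0],[[0,0,0],0],[[0,0,0],0],[[0,0,0],0],[[0,0,0],0],[[0,0,0],0],[[0,0,0],0]]}}

```text
time: 19.2
ee_pos: [0.4877, 0.2007, 0.0422]
eef_rot: [0.749, 0.663, -0.0, -0.0]
ft_force: [0.9, -0.5, 0.2]
width: 0.0524
grip_force: 0.0
```

{"api": "drive_tool", "payload": {"series": [[[0,0,0],0],[[0,0,0],0],[[0,0,0],0],[[0,0,0],0],[[0,0,0],0],[[0,0,0],0],[[0,0,0],0],[[0,0,0],0],[[0,0,0.5],0],[[0,0,1],0]], "hand": 1, "newtons": 30}}

```text
time: 20.45
ee_pos: [0.4874, 0.2007, 0.0575]
eef_rot: [0.749, 0.663, -0.0, -0.0]
ft_force: [-0.3, 0.6, -0.1]
width: 0.0094
grip_force: 30.0
```

{"api": "drive_tool", "payload": {"series": [[[0,0,6],0],[[0,0,6],0],[[0,0,6],0],[[-0.2,-4.4,0],10],[[-0.2,-4.4,0],10],[[-0.2,-4.4,0],10],[[-0.2,-4.4,0],10],[[-0.2,-4.4,0],10],[[-0.2,-4.4,0],10],[[-0.2,-4.4,0],10]]}}

```text
time: 21.7
ee_pos: [0.474, -0.1021, 0.238]
eef_rot: [0.242, 0.97, -0.001, 0.0]
ft_force: [0.8, 0.3, -0.2]
width: 0.0096
grip_force: 30.0
```

{"api": "drive_tool", "payload": {"series": [[[-0.2,-4.2,0],10],[[-0.2,-4.2,0],10],[[-0.2,-4.0,0],9.6],[[0,0,-2],0],[[0,0,-3],0],[[0,0,0],0],[[0,0,0],0],[[0,0,0],0],[[0,0,0],0],[[0,0,0],0]]}}

```text
time: 22.95
ee_pos: [0.4684, -0.225, 0.1876]
eef_rot: [-0.01, 1.0, -0.0, 0.0]
ft_force: [-0.7, -0.2, -0.7]
width: 0.0096
grip_force: 30.0
```

{"api": "drive_tool", "payload": {"series": [[[0,-0.7,0],1.5],[[0,0,0],0],[[0,0,-2],0],[[0,0,-1.5],0],[[0,0,0],0],[[0,0,0],0],[[0,0,0],0],[[0,0,0],0],[[0,0,0],0],[[0,0,0],0]]}}

```text
time: 24.2
ee_pos: [0.4683, -0.232, 0.1524]
eef_rot: [-0.024, 1.0, -0.0, 0.0]
ft_force: [0.2, 0.5, -0.9]
width: 0.0099
grip_force: 30.0
```

```bash
python3 - <<'E'
from bench import r, vision
from h import *
t=vision.camera("top"); s=r.read_state(); print(s["ee_pos"],s["eef_rot"])
cv2.imwrite("pics/p3.png",ortho(t,.146,.33,.63,-.40,0,.0006))
E
```

```text
[ 0.46828798 -0.23196983  0.15231339] [-2.36092856e-02  9.99721253e-01 -1.23369324e-04  5.10198189e-05]
```

View pics/p3.png

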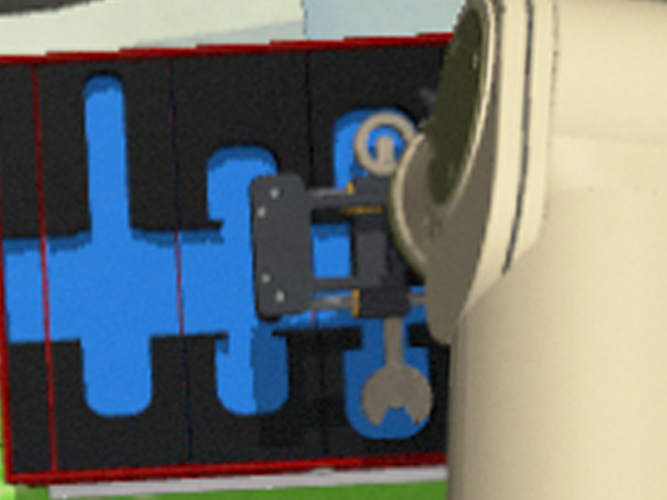

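Top view: the held wrench's ring is at (386,143) and its open end at (397,395). Both are about 3 mm right (-y) of the pocket's centreline, so I'll shift +y and lower.

{"api": "drive_tool", "payload": {"series": [[[0,0.3,0],0],[[0,0,-0.5],0],[[0,0,-0.5],0],[[0,0,-0.4],0],[[0,0,-0.3],0],[[0,0,-0.1],0],[[0,0,0],0],[[0,0,0],0],[[0,0,0],0],[[0,0,0],0]]}}

```text
time: 25.5
ee_pos: [0.4683, -0.229, 0.1343]
eef_rot: [-0.024, 1.0, -0.0, 0.0]
ft_force: [-0.3, 0.3, -1.3]
width: 0.01
grip_force: 30.0
```

{"api": "drive_tool", "payload": {"series": [[[0,0,0],0],[[0,0,0],0],[[0,0,0],0],[[0,0,0],0],[[0,0,0],0],[[0,0,1],0],[[0,0,3],0],[[0,0,5],0],[[0,0,5],0],[[0,0,0],0]], "hand": 0.4}}

```text
time: 26.75
ee_pos: [0.4701, -0.2291, 0.2783]
eef_rot: [-0.024, 1.0, -0.002, 0.003]
ft_force: [-0.4, 0.4, -0.3]
width: 0.0517
grip_force: 0.0
```

Next: the short wrench, estimated at (0.412, 0.197) with its axis at about 94.7°.

{"api": "drive_tool", "payload": {"series": [[[-0.5,4.5,0],-9],[[-0.6,4.5,0],-9],[[-0.6,4.5,0],-9],[[-0.6,4.5,0],-9],[[-0.6,4.5,0],-9],[[-0.6,4.5,0],-9],[[-0.6,4.5,0],-9],[[-0.6,4.5,0],-9],[[-0.6,4.3,0],-8.5],[[-0.5,4.2,0],-8.5]]}}

```text
time: 28.0
ee_pos: [0.4097, 0.2175, 0.2735]
eef_rot: [0.686, 0.728, -0.001, 0.0]
ft_force: [0.7, -0.2, 0.2]
width: 0.0522
grip_force: 0.0
```

{"api": "drive_tool", "payload": {"series": [[[0,0,-3],0],[[0,0,-4],0],[[0,0,-2],0],[[0,0,-1],0],[[0,0,0],0],[[0,0,0],0],[[0,0,0],0],[[0,0,0],0],[[0,0,0],0],[[0,0,0],0]]}}

```text
time: 29.25
ee_pos: [0.3907, 0.2057, 0.1845]
eef_rot: [0.684, 0.73, 0.01, 0.003]
ft_force: [-0.4, 0.7, -1.1]
width: 0.0524
grip_force: 0.0
```

```bash
python3 - <<'E'
from bench import r, vision
from h import *; import pickle
t=vision.camera("top")
s=r.read_state(); c=vision.camera("wrist"); pickle.dump((c,s,t),open("w4.pkl","wb")); wristpose(c,s); print(s["ee_pos"],s["eef_rot"])
a=ortho(c,.038,.35,.68,.08,.36,.0007); b=ortho(t,.139,.3,.67,-.42,.05,.001)
f=lambda i,w:cv2.resize(i,(w,round(i.shape[0]*w/i.shape[1])))
a=f(a,400);b=f(b,400); H=max(a.shape[0],b.shape[0]); P=lambda i:cv2.copyMakeBorder(i,0,H-i.shape[0],0,0,0)
cv2.imwrite("pics/p4.png",np.hstack([P(a),P(b)]))
E
```

```text
[0.3906797  0.20574314 0.18448783] [0.6838043  0.72959487 0.00958983 0.00332277]
```

View pics/p4.png

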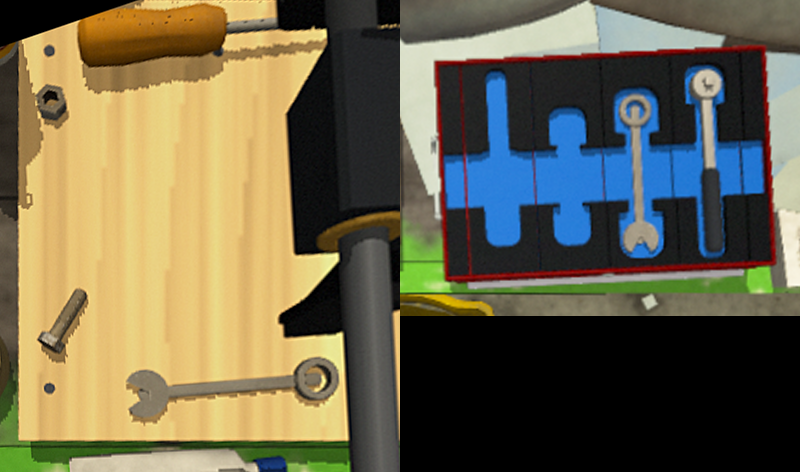

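The right panel shows the long wrench and ratchet seated in their pockets. The left panel shows the short wrench's ring at (316,380) and open end at (150,394). The arm stands off its commanded pose, so I'll check the joints.

```bash
python3 - <<'E'
from bench import r
import numpy as np
s=r.read_state(); print(np.round(s["joint_positions"],3),np.round(s["joint_vel"],3),s["ee_pos"],s["ft_force"])
E
```

```text
[ 1.241 -0.499 -1.468  1.945 -0.527  1.273  0.01 ] [-0.001  0.    -0.001 -0.001  0.001 -0.002 -0.001] [0.39070653 0.20576083 0.18448717] [ 0.32435071  0.01310757 -0.57024046]
```

{"api": "drive_tool", "payload": {"series": [[[2,0,0],0],[[0,0,0],0],[[0,0,0],0],[[0,0,0],0],[[0,0,0],0],[[0,0,0],0],[[0,0,0],0],[[0,0,0],0],[[0,0,0],0],[[0,0,0],0]]}}

```text
time: 30.6
ee_pos: [0.4005, 0.2006, 0.1902]
eef_rot: [0.684, 0.73, 0.015, 0.005]
ft_force: [0.3, 0.1, 0.1]
width: 0.0525
grip_force: 0.0
```

```bash
python3 - <<'E'
from bench import r
import numpy as np
s=r.read_state(); print(np.round(s["joint_positions"],3),np.round(s["joint_vel"],3),s["ee_pos"],s["ft_force"])
E
```

```text
[ 1.267 -0.499 -1.468  1.932 -0.53   1.276  0.03 ] [-0.    -0.    -0.001 -0.     0.    -0.001 -0.002] [0.4004958  0.20063491 0.19015362] [0.33034212 0.13931243 0.05352201]
```

The arm's null-space posture has drifted: j2 and j3 are at their limits. I'll move outward to unwind it.

{"api": "drive_tool", "payload": {"series": [[[0,0,4],0],[[2,0,3],0],[[4,0,0],0],[[4,0,0],0],[[4,0,0],0],[[4,0,0],0],[[2,0,0],0],[[2,0,0],0],[[0,0,0],0],[[0,0,0],0]]}}

```text
time: 31.85
ee_pos: [0.5012, 0.1579, 0.297]
eef_rot: [0.682, 0.728, 0.065, 0.031]
ft_force: [0.4, 0.5, -0.5]
width: 0.0526
grip_force: 0.0
```

```bash
cat > j.py <<'E'
from bench import r
import numpy as np
s=r.read_state(); print(np.round(s["joint_positions"],3),s["ee_pos"],s["eef_rot"])
E
python3 j.py
```

```text
[ 1.534 -0.499 -1.468  1.687 -0.565  1.39   0.182] [0.50122234 0.15788476 0.29703132] [0.68202039 0.72776103 0.06525388 0.03088697]
```

{"api": "drive_tool", "payload": {"series": [[[0,-3,1],0],[[0,-5,1],0],[[0,-5,1],0],[[0,-5,1],0],[[0,-5,1],0],[[0,-5,0],0],[[0,-5,0],0],[[0,-5,0],0],[[0,-5,0],0],[[0,-5,0],0]]}}

```text
time: 33.1
ee_pos: [0.4529, -0.2827, 0.357]
eef_rot: [0.683, 0.725, 0.07, 0.056]
ft_force: [0.6, -0.4, 0.4]
width: 0.0521
grip_force: 0.0
```

```bash
python3 j.py
```

```text
[ 2.531 -0.499 -1.468  1.552 -0.663  1.567  1.097] [ 0.45285041 -0.2827413   0.35695619] [0.68258224 0.72529417 0.06961118 0.05642813]
```

{"api": "drive_tool", "payload": {"series": [[[-2.5,-3.2,0],-7.5],[[-2.5,-3.2,0],-7.5],[[-2.5,-3.2,0],-7.5],[[-2.5,-3.2,0],-7.5],[[-2.5,-3.2,0],-7.5],[[-2.5,-3.2,0],-7.5],[[-2.5,-3.2,0],-7.5],[[-2.5,-3.2,0],-7.5],[[-2.5,-3.2,0],-7.5],[[-2.5,-3.2,0],-7.5]]}}

```text
time: 34.35
ee_pos: [0.183, -0.5628, 0.3581]
eef_rot: [0.981, 0.163, 0.017, 0.104]
ft_force: [-0.4, 1.3, 0.5]
width: 0.0524
grip_force: 0.0
```

```bash
python3 j.py
```

```text
[ 2.269  0.253 -1.291  1.483  0.297  1.383 -0.255] [ 0.18300088 -0.56284903  0.35810463] [0.98099545 0.16312799 0.01669856 0.10372239]
```

{"api": "drive_tool", "payload": {"series": [[[0,0,0],0],[[0,0,0],0],[[1,-2,0],0],[[1,-3,0],0],[[1,-3,0],0],[[1,-3,0],0],[[1,-3,0],0],[[1,-3,0],0],[[0,0,0],0],[[0,0,0],0]]}}

```text
time: 35.6
ee_pos: [0.2442, -0.7309, 0.3602]
eef_rot: [0.98, 0.166, 0.017, 0.105]
ft_force: [0.4, -0.2, -0.2]
width: 0.0523
grip_force: 0.0
```

```bash
python3 j.py
```

```text
[ 1.72   0.667 -1.059  0.962  0.654  1.572 -0.327] [ 0.2442362  -0.73093572  0.36015313] [0.98041866 0.16575743 0.01681056 0.10498156]
```

{"api": "drive_tool", "payload": {"series": [[[2,3,2.5],9],[[2,3,2.5],9],[[2,3,2.5],9],[[2,3,2.5],9],[[2,3,2.5],9],[[2,3,2.5],9],[[2,3,2.5],9],[[2,3,2.5],9],[[2,3,2.5],9],[[2,3,2.5],9]]}}

```text
time: 36.85
ee_pos: [0.4358, -0.45, 0.5781]
eef_rot: [0.619, 0.78, 0.08, 0.053]
ft_force: [1.7, 0.1, -2.8]
width: 0.052
grip_force: 0.0
```

```bash
cat >> j.py <<'E'
from scipy.spatial.transform import Rotation as Ro
m=Ro.from_quat(s["eef_rot"]).as_matrix(); z=m[:,2]; y=m[:,1]
print("tilt deg",np.degrees(np.arccos(-z[2])).round(2),"toward az",np.degrees(np.arctan2(z[1],z[0])).round(1),"ty az",np.degrees(np.arctan2(y[1],y[0])).round(1),"tcp az",np.degrees(np.arctan2(s["ee_pos"][1],s["ee_pos"][0])).round(1))
E
python3 j.py
```

```text
[ 1.263  0.527 -1.075  0.609  0.398  2.056  0.742] [ 0.4358247  -0.44995072  0.57810304] [0.6186242  0.77980788 0.08003589 0.05289633]
tilt deg 11.01 toward az 18.1 ty az 13.1 tcp az -45.9
```

{"api": "drive_tool", "payload": {"series": [[[0,0,0],9],[[0,0,0],9],[[0,0,0],9],[[0,0,0],9],[[0,0,0],9],[[0,0,0],9],[[0,0,0],9],[[0,0,0],9],[[0,0,2],5],[[0,0,2],0]]}}

```text
time: 38.1
ee_pos: [0.4238, -0.4289, 0.5414]
eef_rot: [0.137, 0.988, 0.071, 0.025]
ft_force: [-0.4, 0.8, -0.5]
width: 0.0522
grip_force: 0.0
```

```bash
python3 j.py
```

```text
[ 0.808  0.405 -0.022  0.72  -0.153  2.058  2.014] [ 0.42375821 -0.42885791  0.54144682] [0.13697875 0.98770984 0.07092359 0.02521767]
tilt deg 8.63 toward az 62.5 ty az 74.3 tcp az -45.3
```

{"api": "drive_tool", "payload": {"series": [[[0,0,0],9],[[0,0,0],9],[[0,0,2],6],[[0,0,2],0],[[0,0,2],0],[[0,0,2],0],[[0,0,2],0],[[0,0,0],0],[[0,0,0],0],[[0,0,0],0]]}}

```text
time: 39.35
ee_pos: [0.4111, -0.4061, 0.569]
eef_rot: [-0.069, 0.996, 0.043, 0.043]
ft_force: [0.9, -0.6, 0.1]
width: 0.0523
grip_force: 0.0
```

```bash
python3 j.py
```

```text
[ 0.757  0.332  0.025  0.755 -0.146  2.058  2.422] [ 0.41111206 -0.4060697   0.56901969] [-0.06874307  0.99581354  0.04253027  0.04267272]
tilt deg 6.91 toward az 48.9 ty az 98.1 tcp az -44.6
```

{"api": "drive_tool", "payload": {"series": [[[0,0,-5],0],[[0,0,-5],0],[[0,0,-5],0],[[0,0,0],-10],[[0,0,0],-10],[[0,0,0],-10],[[0,0,0],-10],[[0,0,0],-10],[[0,0,0],-10],[[0,0,0],-10]]}}

```text
time: 40.6
ee_pos: [0.4109, -0.4059, 0.4193]
eef_rot: [0.517, 0.854, 0.01, 0.059]
ft_force: [0.4, 0.8, -0.7]
width: 0.0523
grip_force: 0.0
```

{"api": "drive_tool", "payload": {"series": [[[0,0,0],-10],[[0,0,0],-10],[[0,0,0],-10],[[0,0,0],-10],[[0,0,0],-10],[[0,0,0],-10],[[0,0,0],-10],[[0,0,0],-10],[[0,0,0],-10],[[0,0,0],-10]]}}

```text
time: 41.85
ee_pos: [0.411, -0.4058, 0.4192]
eef_rot: [0.986, 0.153, -0.04, 0.045]
ft_force: [-0.6, -0.4, -0.3]
width: 0.0527
grip_force: 0.0
```

```bash
python3 j.py
```

```text
[ 0.51   0.181  0.144  1.267  0.095  1.684 -0.602] [ 0.41100854 -0.40581652  0.41922881] [ 0.98645302  0.15257809 -0.03974577  0.04528406]
tilt deg 6.91 toward az -122.5 ty az -72.2 tcp az -44.6
```

{"api": "drive_tool", "payload": {"series": [[[0,0,0],-10.2],[[0,0,0],-10.2],[[0,0,0],-10.2],[[0,0,0],-10.2],[[0,0,0],-10.2],[[0,0,0],-10.2],[[0,0,0],-10.2],[[0,0,0],-10.2],[[0,0,0],-10.2],[[0,0,0],-10.2]]}}

```text
time: 43.1
ee_pos: [0.4111, -0.4059, 0.4191]
eef_rot: [0.739, -0.671, -0.061, -0.002]
ft_force: [0.2, -0.2, 0.5]
width: 0.0524
grip_force: 0.0
```

```bash
python3 j.py
```

```text
[ 0.45   0.306  0.357  1.134 -0.106  1.84  -2.267] [ 0.41107395 -0.40589496  0.4191123 ] [ 0.7392771  -0.67065004 -0.06078241 -0.00184256]
tilt deg 6.97 toward az 136.1 ty az -174.2 tcp az -44.6
```

{"api": "drive_tool", "payload": {"series": [[[0,0,4],0],[[0,0,4],0],[[0,0,4],0],[[0,0,3],0],[[0,0,2],0],[[0,0,2],0],[[0,0,2],0],[[0,0,0],0],[[0,0,0],0],[[0,0,0],0]]}}

```text
time: 44.35
ee_pos: [0.396, -0.3912, 0.5615]
eef_rot: [0.743, -0.67, -0.017, 0.0]
ft_force: [0.0, -0.3, -0.2]
width: 0.0524
grip_force: 0.0
```

```bash
python3 j.py
```

```text
[ 0.441  0.292  0.404  0.845 -0.124  2.058 -2.263] [ 0.39598944 -0.39119417  0.56146725] [ 7.42518709e-01 -6.69613165e-01 -1.68565158e-02  1.82862658e-04]
tilt deg 1.93 toward az 138.6 ty az -174.1 tcp az -44.7
```

{"api": "drive_tool", "payload": {"series": [[[0,0,2],0],[[0,0,0],0],[[0,0,0],0],[[0,0,0],0],[[0,0,0],0],[[0,0,0],0],[[0,0,0],0],[[0,0,0],0],[[0,0,0],0],[[0,0,0],0]]}}

```text
time: 45.6
ee_pos: [0.3935, -0.3889, 0.5701]
eef_rot: [0.743, -0.67, -0.009, 0.0]
ft_force: [0.3, -0.0, -0.6]
width: 0.0522
grip_force: 0.0
```

```bash
python3 j.py
```

```text
[ 0.428  0.279  0.418  0.842 -0.124  2.058 -2.263] [ 0.39352716 -0.38891535  0.57010344] [ 7.42578781e-01 -6.69702505e-01 -8.66493425e-03  4.76689939e-04]
tilt deg 0.99 toward az 141.1 ty az -174.1 tcp az -44.7
```

{"api": "drive_tool", "payload": {"series": [[[0,0,2.1],0],[[0,0,0],0],[[0,0,0],0],[[0,0,0],0],[[0,0,-4],0],[[0,0,-4],0],[[0,0,-4],0],[[0,0,-4],0],[[0,0,0],0],[[0,0,0],0]]}}

```text
time: 46.85
ee_pos: [0.3915, -0.387, 0.4203]
eef_rot: [0.743, -0.67, 0.0, 0.001]
ft_force: [-1.0, 0.0, -0.0]
width: 0.0521
grip_force: 0.0
```

```bash
python3 j.py
```

```text
[ 0.352  0.134  0.397  1.324 -0.051  1.693 -2.298] [ 0.39149492 -0.38695907  0.42031003] [ 7.42617079e-01 -6.69715750e-01  3.54260780e-04  7.49726484e-04]
tilt deg 0.1 toward az -106.8 ty az -174.1 tcp az -44.7
```

Tilt is back to 0.1° and the posture is healthy. I'll return to the board, sweeping at a larger radius.

{"api": "drive_tool", "payload": {"series": [[[2.1,3.9,-0.2],9.5],[[2.1,3.9,-0.2],9.5],[[2.1,3.9,-0.2],9.5],[[2.1,3.9,-0.2],9.5],[[2.1,3.9,-0.2],9.5],[[2.1,3.9,-0.2],9.5],[[2.1,3.9,-0.2],9.5],[[2.1,3.9,-0.2],9.5],[[2.1,3.9,-0.2],9.5],[[2.1,3.9,-0.2],9.5]]}}

```text
time: 48.1
ee_pos: [0.6026, 0.0044, 0.4007]
eef_rot: [0.995, 0.098, 0.002, 0.001]
ft_force: [0.5, -0.4, -0.4]
width: 0.0522
grip_force: 0.0
```

```bash
python3 j.py
```

```text
[-0.06   0.254 -0.031  1.21   0.01   1.674 -1.465] [0.60260007 0.00442411 0.4007472 ] [9.95231538e-01 9.75191809e-02 1.83502151e-03 9.09984784e-04]
tilt deg 0.23 toward az -20.8 ty az -78.8 tcp az 0.4
```

{"api": "drive_tool", "payload": {"series": [[[0,2,-1],8.5],[[0,2,-1],8.5],[[0,2,-1],8.5],[[0,2,-1],8.5],[[0,2,-1],8.5],[[0,2,-1],8.5],[[-1,2,-1],8.5],[[-1,2,-1],8.5],[[-1,2,-1],8.5],[[-1,2,-1],8]]}}

```text
time: 49.35
ee_pos: [0.5622, 0.2041, 0.3004]
eef_rot: [0.672, 0.741, 0.002, 0.001]
ft_force: [-1.1, 0.7, -0.1]
width: 0.0522
grip_force: 0.0
```

```bash
python3 j.py
```

```text
[-0.171  0.26  -0.314  1.416  0.081  1.473 -0.384] [0.56217455 0.20406531 0.30038601] [0.67152168 0.74098085 0.00220517 0.00107519]
tilt deg 0.28 toward az 21.8 ty az 5.6 tcp az 20.0
```

{"api": "drive_tool", "payload": {"series": [[[-1,0,-3],-0.8],[[-1,0,-5],0],[[-1,0,-5],0],[[-2,0,-4],0],[[-3,0,0],0],[[-3,-0.3,0],0],[[-3,-0.4,0],0],[[-1.1,0,0],0],[[0,0,0],0],[[0,0,0],0]]}}

```text
time: 50.6
ee_pos: [0.4116, 0.1966, 0.129]
eef_rot: [0.678, 0.735, 0.001, 0.001]
ft_force: [-0.2, 0.3, -0.1]
width: 0.0519
grip_force: 0.0
```

```bash
python3 j.py
```

```text
[-0.182  0.069 -0.374  2.     0.029  1.074 -0.489] [0.41161293 0.19659672 0.12904452] [6.78315285e-01 7.34769229e-01 1.42752100e-03 7.18523662e-04]
tilt deg 0.18 toward az 20.6 ty az 4.6 tcp az 25.5
```

Healthy posture. Now descend onto the short wrench.

{"api": "drive_tool", "payload": {"series": [[[0,0,-3],0],[[0,0,-3],0],[[0,0,-1.5],0],[[0,0,-0.7],0],[[0,0,-0.45],0],[[0,0,0],0],[[0,0,0],0],[[0,0,0],0],[[0,0,0],0],[[0,0,0],0]]}}

```text
time: 51.85
ee_pos: [0.4103, 0.1963, 0.0421]
eef_rot: [0.678, 0.735, 0.001, 0.001]
ft_force: [-0.6, 0.6, 0.5]
width: 0.0523
grip_force: 0.0
```

{"api": "drive_tool", "payload": {"series": [[[0,0,0],0],[[0,0,0],0],[[0,0,0],0],[[0,0,0],0],[[0,0,0],0],[[0,0,0],0],[[0,0,0],0],[[0,0,0],0],[[0,0,0.5],0],[[0,0,1],0]], "hand": 1, "newtons": 30}}

```text
time: 53.1
ee_pos: [0.4099, 0.1962, 0.0572]
eef_rot: [0.678, 0.735, 0.0, 0.0]
ft_force: [1.1, 0.0, -1.4]
width: 0.0074
grip_force: 30.0
```

{"api": "drive_tool", "payload": {"series": [[[1,0,6],0],[[1,0,6],0],[[1,0,6],0],[[1.3,-2.8,0],9],[[1.3,-2.8,0],9],[[1.3,-2.8,0],9],[[1.3,-2.8,0],9],[[1.3,-2.8,0],9],[[1.3,-2.8,0],9],[[1.3,-2.8,0],9]]}}

```text
time: 54.35
ee_pos: [0.5314, -0.0005, 0.2378]
eef_rot: [0.191, 0.981, 0.001, 0.0]
ft_force: [-0.1, -0.1, -1.2]
width: 0.0073
grip_force: 30.0
```

{"api": "drive_tool", "payload": {"series": [[[-1.7,-3.7,0],6.3],[[-1.7,-3.7,0],6.3],[[-1.7,-3.7,0],6.3],[[-1.6,-3.6,0],6.1],[[0,0,-2],0],[[0,0,-3],0],[[0,0,0],0],[[0,0,0],0],[[0,0,0],0],[[0,0,0],0]]}}

```text
time: 55.6
ee_pos: [0.4647, -0.1467, 0.1878]
eef_rot: [-0.023, 1.0, 0.001, 0.0]
ft_force: [-0.2, -0.6, -2.1]
width: 0.0077
grip_force: 30.0
```

```bash
python3 j.py
```

```text
[ 0.284  0.064 -0.074  1.871  0.003  1.207  1.826] [ 0.46465725 -0.14670336  0.18782239] [-2.28395380e-02  9.99738694e-01  8.31994770e-04  4.54604161e-04]
tilt deg 0.11 toward az 62.7 ty az 92.6 tcp az -17.5
```

Nearly on target. I'll lower it to just above the foam and check from the top.

{"api": "drive_tool", "payload": {"series": [[[0,0,-1.5],0],[[0,0,-1.5],0],[[0,0,-0.5],0],[[0,0,0],0],[[0,0,0],0],[[0,0,0],0],[[0,0,0],0],[[0,0,0],0],[[0,0,0],0],[[0,0,0],0]]}}

```text
time: 56.85
ee_pos: [0.4643, -0.1467, 0.152]
eef_rot: [-0.023, 1.0, 0.001, -0.0]
ft_force: [-0.2, 0.9, -1.0]
width: 0.0076
grip_force: 30.0
```

```bash
python3 - <<'E'
from bench import r, vision
from h import *
t=vision.camera("top"); s=r.read_state(); print(s["ee_pos"])
cv2.imwrite("pics/p5.png",cv2.resize(ortho(t,.146,.34,.60,-.25,0,.0005),(600,624)[:2] if 0 else (575,598)))
E
```

```text
[ 0.46424382 -0.1467007   0.15199742]
```

View pics/p5.png

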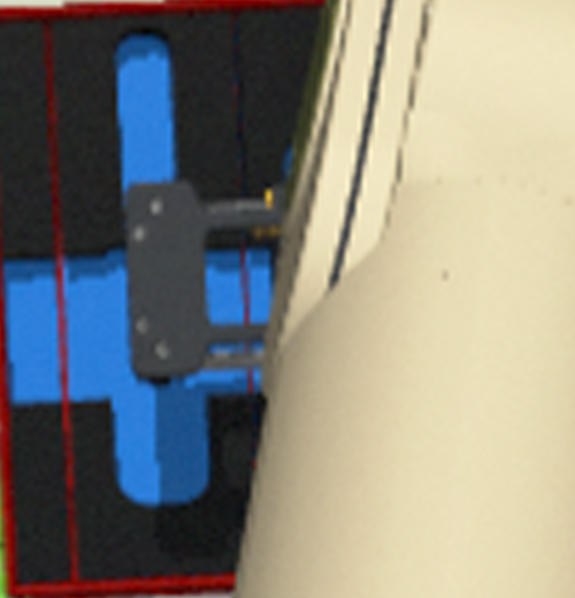

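The arm hides the wrench in the top view; only the screwdriver pocket on the left is visible. The numbers agree within tolerance, so I'll lower, watching the force.

{"api": "drive_tool", "payload": {"series": [[[0,0,-0.5],0],[[0,0,-0.5],0],[[0,0,-0.4],0],[[0,0,-0.3],0],[[0,0,-0.1],0],[[0,0,0],0],[[0,0,0],0],[[0,0,0],0],[[0,0,0],0],[[0,0,0],0]]}}

```text
time: 58.15
ee_pos: [0.4643, -0.1467, 0.1341]
eef_rot: [-0.023, 1.0, 0.001, -0.0]
ft_force: [0.4, 0.4, -0.5]
width: 0.0073
grip_force: 30.0
```

{"api": "drive_tool", "payload": {"series": [[[0,0,0],0],[[0,0,0],0],[[0,0,0],0],[[0,0,0],0],[[0,0,0],0],[[0,0,1],0],[[0,0,3],0],[[0,0,5],0],[[0,0,5],0],[[0,0,0],0]], "hand": 0.4}}

```text
time: 59.4
ee_pos: [0.466, -0.1471, 0.2786]
eef_rot: [-0.023, 1.0, 0.0, 0.004]
ft_force: [0.1, -0.0, -0.5]
width: 0.0524
grip_force: 0.0
```

```bash
python3 j.py
```

```text
[ 2.840e-01  7.000e-03 -7.100e-02  1.737e+00 -1.000e-03  1.391e+00
  1.830e+00] [ 0.46600097 -0.14707108  0.27863859] [-2.27609058e-02  9.99734800e-01  7.09168703e-06  3.50296405e-03]
tilt deg 0.4 toward az 1.4 ty az 92.6 tcp az -17.5
```

{"api": "drive_tool", "payload": {"series": [[[1.8,3.9,0],-8.8],[[1.8,3.9,0],-8.8],[[1.8,3.9,0],-8.8],[[1.8,3.9,0],-8.8],[[1.8,3.9,0],-8.8],[[1.8,3.9,0],-8.8],[[1.8,3.9,0],-8.8],[[1.8,3.9,0],-8.8],[[1.8,3.9,0],-8.6],[[1.8,3.9,0],-8.6]], "hand": 0.45}}

```text
time: 60.65
ee_pos: [0.6446, 0.2443, 0.2733]
eef_rot: [0.677, 0.736, 0.0, 0.0]
ft_force: [0.3, 0.4, -0.2]
width: 0.0475
grip_force: 0.0
```

{"api": "drive_tool", "payload": {"series": [[[0,0,-4],0],[[0,0,-3],0],[[0,0,0],0],[[0,0,0],0],[[0,0,0],0],[[0,0,0],0],[[0,0,0],0],[[0,0,0],0],[[0,0,0],0],[[0,0,0],0]]}}

```text
time: 61.9
ee_pos: [0.6442, 0.2434, 0.204]
eef_rot: [0.676, 0.737, 0.001, 0.001]
ft_force: [0.3, -0.1, 0.7]
width: 0.048
grip_force: 0.0
```

```bash
python3 j.py; python3 - <<'E'
from bench import r, vision
from h import *
t=vision.camera("top")
s=r.read_state(); c=vision.camera("wrist"); wristpose(c,s); print(-c["R"].T@c["t"])
a=ortho(c,.0475,.55,.75,.08,.36,.0005); b=ortho(t,.139,.32,.64,-.40,.02,.0005)
f=lambda i,w:cv2.resize(i,(w,round(i.shape[0]*w/i.shape[1])))
a=f(a,400);b=f(b,400); cv2.imwrite("pics/p6.png",np.vstack([a,b]))
E
```

```text
[-0.281  0.494 -0.214  1.299  0.104  1.357 -0.404] [0.64421862 0.24335311 0.20396387] [6.75512474e-01 7.37347936e-01 7.75698939e-04 5.63545503e-04]
tilt deg 0.11 toward az 11.5 ty az 5.0 tcp az 20.7
[0.63628815 0.31932578 0.35842649]
```

View pics/p6.png

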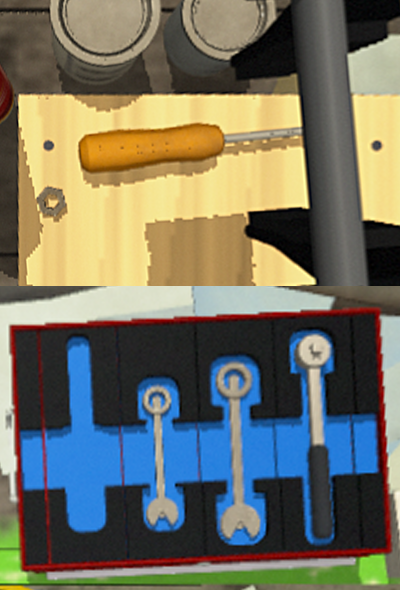

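The bottom panel shows all three tools seated in their pockets. In the top panel the screwdriver handle spans columns 79 to 224 with its mid at (150,146), so the grasp goes at (0.6488, 0.244).

{"api": "drive_tool", "payload": {"series": [[[0.5,0.1,0],0.4],[[0,0,-3],0],[[0,0,-4],0],[[0,0,-3],0],[[0,0,-2],0],[[0,0,-2],0],[[0,0,-1],0],[[0,0,-0.8],0],[[0,0,0],0],[[0,0,0],0]]}}

```text
time: 63.25
ee_pos: [0.6497, 0.2445, 0.0468]
eef_rot: [0.673, 0.74, 0.001, 0.001]
ft_force: [0.5, 0.6, 0.4]
width: 0.0476
grip_force: 0.0
```

{"api": "drive_tool", "payload": {"series": [[[0,0,0],0],[[0,0,0],0],[[0,0,0],0],[[0,0,0],0],[[0,0,0],0],[[0,0,0],0],[[0,0,0],0],[[0,0,0],0],[[0,0,0.5],0],[[0,0,1],0]], "hand": 1, "newtons": 25}}

```text
time: 64.5
ee_pos: [0.6487, 0.2441, 0.0608]
eef_rot: [0.673, 0.74, 0.0, 0.0]
ft_force: [0.7, 0.2, -1.2]
width: 0.0268
grip_force: 25.0
```

{"api": "drive_tool", "payload": {"series": [[[0,0,6],0],[[0,0,6],0],[[0,0,6],0],[[-2,-3.1,0],8.7],[[-2,-3.1,0],8.7],[[-2,-3.1,0],8.7],[[-2,-3.1,0],8.7],[[-2,-3.1,0],8.7],[[-2,-3.1,0],8.7],[[-2,-3.1,0],8.7]]}}

```text
time: 65.75
ee_pos: [0.5085, 0.0263, 0.2417]
eef_rot: [0.203, 0.979, 0.001, 0.0]
ft_force: [-0.3, -0.1, 0.5]
width: 0.0267
grip_force: 25.0
```

{"api": "drive_tool", "payload": {"series": [[[-2,-3.1,0],8.7],[[-2,-3.1,0],8.7],[[-1.9,-3.1,0],8.9],[[0,0,-2],0],[[0,0,-2],0],[[0,0,-1],0],[[0,0,0],0],[[0,0,0],0],[[0,0,0],0],[[0,0,0],0]]}}

```text
time: 67.0
ee_pos: [0.4505, -0.0657, 0.1914]
eef_rot: [-0.023, 1.0, 0.001, 0.0]
ft_force: [-0.2, -0.0, -0.9]
width: 0.0267
grip_force: 25.0
```

```bash
python3 j.py
```

```text
[ 0.243 -0.004 -0.196  1.932 -0.003  1.213  1.665] [ 0.45045344 -0.0656621   0.19137012] [-2.27945614e-02  9.99739722e-01  9.33178830e-04  1.60659867e-04]
tilt deg 0.11 toward az 81.5 ty az 92.6 tcp az -8.3
```

{"api": "drive_tool", "payload": {"series": [[[0,-0.1,0],0],[[0,0,-2],0],[[0,0,-1.5],0],[[0,0,0],0],[[0,0,0],0],[[0,0,-0.5],0],[[0,0,-0.5],0],[[0,0,-0.3],0],[[0,0,0],0],[[0,0,0],0]]}}

```text
time: 68.25
ee_pos: [0.4503, -0.0667, 0.1431]
eef_rot: [-0.023, 1.0, 0.001, -0.0]
ft_force: [-0.2, -0.3, -1.8]
width: 0.0272
grip_force: 25.0
```

```bash
python3 - <<'E'
from bench import r, vision
from h import *
t=vision.camera("top"); s=r.read_state(); print(s["ee_pos"])
o=ortho(t,.145,.35,.62,-.2,.02,.0005); cv2.imwrite("pics/p7.png",o)
hsv=cv2.cvtColor(o,cv2.COLOR_BGR2HSV)
am=((hsv[...,0]>10)&(hsv[...,0]<25)&(hsv[...,1]>150)&(hsv[...,2]>90)).astype(np.uint8)
n,l,st,ce=cv2.connectedComponentsWithStats(am)
for i in range(1,n):
    if st[i,4]>100: print("amber: x",.62-.0005*(st[i,1]),.62-.0005*(st[i,1]+st[i,3]),"y",.02-.0005*st[i,0],.02-.0005*(st[i,0]+st[i,2]))
E
```

```text
[ 0.45035808 -0.06667441  0.14311964]
```

{"api": "drive_tool", "payload": {"series": [[[0,0,-0.3],0],[[0,0,-0.2],0],[[0,0,-0.1],0],[[0,0,0],0],[[0,0,0],0],[[0,0,0],0],[[0,0,0],0],[[0,0,0],0],[[0,0,0],0],[[0,0,0],0]]}}

```text
time: 69.55
ee_pos: [0.4503, -0.0667, 0.1379]
eef_rot: [-0.023, 1.0, 0.001, -0.0]
ft_force: [-4.7, 1.3, 11.2]
width: 0.0267
grip_force: 24.9
```

Contact comes at the expected floor height. Release and retreat.

{"api": "drive_tool", "payload": {"series": [[[0,0,0],0],[[0,0,0],0],[[0,0,0],0],[[0,0,0],0],[[0,0,0],0],[[0,0,1],0],[[0,0,3],0],[[0,0,5],0],[[0,0,5],0],[[0,0,0],0]], "hand": 0.4}}

```text
time: 70.8
ee_pos: [0.452, -0.0667, 0.2815]
eef_rot: [-0.023, 1.0, 0.0, 0.004]
ft_force: [0.5, -0.2, -0.7]
width: 0.0522
grip_force: 0.0
```

{"api": "drive_tool", "payload": {"series": [[[2,5,0],0],[[2,5,0],0],[[2,5,0],0],[[1,5,0],0],[[0,5,0],0],[[0,0,0],0],[[0,0,0],0],[[0,0,0],0],[[0,0,0],0],[[0,0,0],0]]}}

```text
time: 72.05
ee_pos: [0.5204, 0.1828, 0.2771]
eef_rot: [-0.022, 1.0, 0.001, -0.0]
ft_force: [-0.7, 0.2, -0.1]
width: 0.0521
grip_force: 0.0
```

```bash
python3 - <<'E'
from bench import r, vision
from h import *
t=vision.camera("top"); sc=vision.camera("scene")
b=ortho(t,.139,.32,.64,-.40,.02,.0005); b=cv2.resize(b,(600,457))
p=proj(sc,[[.32,.03,.14],[.63,.03,.14],[.32,-.42,.14],[.63,-.42,.14]]).astype(int); x0,y0=p.min(0).clip(0);x1,y1=p.max(0)
k=sc["color"][y0:y1,x0:x1,::-1]; k=cv2.resize(k,None,fx=200/k.shape[1],fy=200/k.shape[1],interpolation=cv2.INTER_CUBIC)[:457]
k=cv2.copyMakeBorder(k,0,457-k.shape[0],0,0,0); cv2.imwrite("pics/p8.png",np.hstack([b,k]))
E
```

```text
(no output)
```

View pics/p8.png

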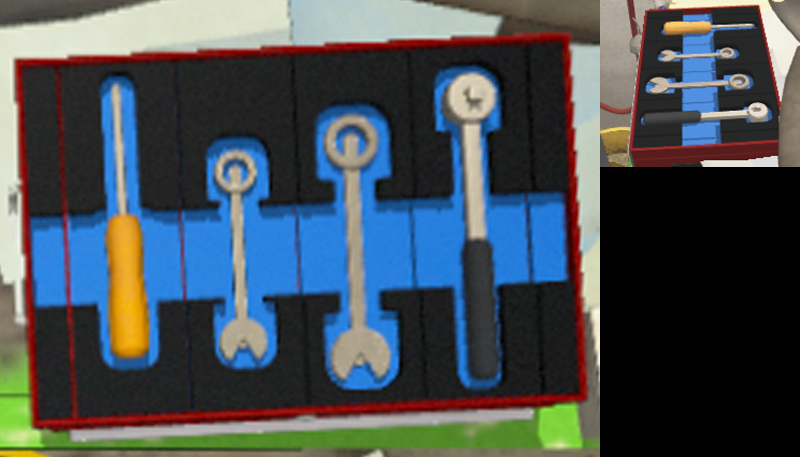

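The picture shows all four tools inside their own pockets with blue floor visible round each of them. The screwdriver handle is at (127,285), the short wrench at (238,255), the long wrench at (355,250) and the ratchet at (475,225). The gripper is clear, so I'm handing in.

```bash
python3 -c "
from bench import r
print(r.close_job())"
```

```text
the job is handed in; nothing more can be done
None
```

I put the ratchet, long wrench, short wrench and screwdriver into their own pockets in that order, let go of each and handed the job in at about 72 s; the last pictures show all four seated, but no verdict came back.

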